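# Refit the four-toothed rotor of a cocoa mill

## Task

Put the four-toothed grinding rotor back into the cocoa mill: turn it so that its teeth point into the gaps between the lugs inside the bowl, lower it in, and push it down fully home, so that its teeth are flush with the mill's rim; then let go. Leave the three-toothed rotor where it lies.

Things in the scene. Friction and masses are not known exactly. Their poses are not given: they have to be found in the camera images.
- rotor4_grip (a point): Loose rotor to refit, 0.25 kg: steel cross of 4 teeth (14 mm wide, 28 thick, reaching 44 out from the centre), flat on the bench, with an upright wooden grip on top (40 long, 14 thick, 50 tall). Point: middle of the grip, 53 mm above the underside, 25 above the teeth. z up; x along the grip's length and two teeth; y across the 14 mm thickness (pinch there) and along the other two teeth.
- rotor3_grip (a point): Rotor of another mill, to be left alone: same grip and materials, but only three teeth, 120 degrees apart (one along +x). Same point and axes as the four-toothed one.
- mill_socket (a point): Centre of the mouth of the mill's bowl, at rim height (70 mm above the bench); z up. Four 26 mm square lugs, tops at the rim, centred at +-28 mm in x and y, leave a cross of gaps 30 mm wide along x and y: the teeth go there, any tooth in any gap, with 8 mm or 10 degrees of play. Fully home, teeth are flush with the rim and the grip's middle 25 mm above it; unmeshed, 53 mm above.
- mill: The mill, fixed: round grey base 140 mm across, chute on its -x side, open metal bowl 132 mm outside, 112 inside, 28 deep. Origin: centre of its underside. On the bowl's axis a 36 mm wide steel boss stands 14 mm up from its floor: it carries the meshed rotor 14 mm proud of the rim (grip's middle 39 above the rim), slides down when the rotor is pushed with about 10 N, and stays down.
Not all that is in view belongs to the job. What is shaped like the part that bears rotor4_grip but red or turquoise is not meant.

How it is judged:
At the end, for the whole second after the job is handed in: The four-toothed rotor sits upright in the mill, within 15 mm of its axis, teeth in the gaps (within 15 degrees), pushed down to within 6 mm of fully home, tilted less than 10 degrees, and released (z of rotor4_grip in the frame of mill_socket below 0.031 m and horizontal distance between rotor4_grip and mill_socket below 0.015 m and angle between rotor4_grip's own z axis and vertical below 0.17 rad and (angle between the x axis of rotor4_grip and the x axis of mill_socket, either way round below 0.26 rad or angle between the x axis of rotor4_grip and the y axis of mill_socket, either way round below 0.26 rad)); the robot touches nothing.
It fails at once if the three-toothed rotor is moved by more than 30 mm (distance of rotor3_grip from where it was at the start of the episode above 0.03 m).
It also fails if it takes over 38 s, if anything falls off the work surface, if the arm or the gripper's body presses on something with over 40 N, if the wrist force passes 120 N, or if a joint passes its speed limit or range.

## Robot

A 7-joint arm with a two-finger parallel gripper is mounted at the origin on a cart in front of the work surface, level with it; the furniture and walls round the work are solid. World frame = base frame: x ahead of the robot, y to its left, z up, the work surface at z = 0. Lengths are in m, angles in rad, forces in N, time in s.
With the tool pointing down it reaches from about 0.425 to 0.925 m from the base axis. Payload 6.8 kg.
Tool frame: the origin (TCP) lies midway between the tips of the shut fingers; the grasp point (between the pads) lies 19 mm behind it; z points along the fingers, x is the direction in which the jaws open and shut, and the axes are right-handed (so a half turn about z gives the same grasp; the last joint's range is limited). The gripper opens to 85 mm and grips with 20 to 120 N. Pads are 22 mm wide; open, the fingers measure 114 mm over their backs; the gripper's body (76 mm by 85 mm) begins 54 mm behind the grasp point. The pads swing forward as they close: fully open they stand 13 mm farther back than shut.
Start: joints at [-1.32, 0.477, 0.022, 1.555, -0.011, 1.109, -0.083], TCP at [0.237, 0.632, 0.231] pointing down, gripper open.
Joint ranges: [-2.96, 2.96], [-0.34, 2.1], [-1.41, 1.46], [0.24, 2.44], [-1.37, 4.51], [0.17, 1.92], [-2.96, 2.96]. Speed limits (rad/s): [2.39, 2.39, 3.14, 3.14, 3.14, 3.14, 3.14].

## Interface

Orientations are given as a rotation vector (axis times angle).
In Python, from bench import r gives the robot as it stands. The module is installed in compiled form; this text tells all that it offers.
- The arm moves only by the shell command python3 -m pendant 'ROWS' [OPENING] [FORCE]. ROWS is text: rows parted by semicolons, each of 4 numbers parted by spaces: the shift along the tool's x, y, z in cm, then the turn about the tool's z in degrees. A call has 1 to 8 rows; each row shifts and turns the pose as measured when the row begins, along the tool's axes as they then stand; what a row does not reach is not made up. A row lasts 1/12 s, in which the tool goes at most 41.7 mm and 7.16 degrees, less where a joint would pass 70% of its speed; a pose out of reach is approached as far as the arm can. A call with a gripper value outside its range is refused whole. OPENING is the closure in counts, from 0 (fully open) to 255 (shut), set as the call begins (- or left out, the last holds). The fingers move at their own pace and stop on an object; FORCE is the grip in N (left out, the last holds). Time passes only in rows, so rows that do not move let the fingers close. It gives the time, the measured TCP pose, the force and the opening at its end, in the units of the state.
- r.get_obs(): the state, without advancing time (a new reading comes with each control period).
- r.grab_frame(name): name is "scene" or "top"; returns a dict with "color" (480x640x3 uint8, red, green, blue), "fx", "fy", "cx", "cy" (pixels), "R" (3x3) and "t" (3): a world point X has camera coordinates R X + t. Camera axes: x right, y down, z forward; pixel columns grow to the right and rows downward; lengths in m; the calibration is good to about 2 mm. A picture is of the moment at which its call begins. There is no depth.
- r.hand_in(): hands the job in, once; it reports no verdict.
The state is a dict: "clock": time; "joints": joint angles; "qvel": joint speeds; "tau": joint torques, N m; "tcp_pos": TCP position; "orientation": TCP orientation; "contact_force": force on the tool from outside, world axes, zero at the start; "moment": the same for the moment, N m; "grip_width": finger opening in m.
Only numpy, scipy, OpenCV 4.12 (cv2) and the standard library are available. Lean on these libraries where they do the work, as an engineer would, in place of code of your own. Each camera call takes 0.05 s, during which the arm holds its last target.

## Working session

There is one attempt and no reset: what is moved stays moved. The work goes in short steps, Python scripts to look and compute and a shell command to move; the robot and the scene stay as the last step left them, time stands still between calls to the robot, and variables do not carry over. Pictures are saved under pics/ and viewed, and the job is handed in when it is done.

```bash
mkdir -p pics; python3 - <<'E'
from bench import r
import cv2,numpy as np,pickle
o=r.get_obs();print({k:np.round(v,3) for k,v in o.items()})
for n in("scene","top"):
    f=r.grab_frame(n);pickle.dump(f,open(f"{n}0.pkl","wb"))
    cv2.imwrite(f"pics/{n}0.png",f["color"][:,:,::-1]);print(n,f["fx"],f["cx"],f["cy"],np.round(f["R"],3).tolist(),f["t"])
E
```

```text
{'clock': np.float64(0.0), 'joints': array([-1.32 ,  0.478,  0.022,  1.556, -0.011,  1.109, -0.083]), 'qvel': array([-0.   ,  0.001, -0.001, -0.002, -0.001,  0.001,  0.002]), 'tau': array([ 1.0000e-03, -5.9647e+01,  1.6080e+00, -2.8119e+01,  1.2000e-02,
        1.0000e-02,  0.0000e+00]), 'tcp_pos': array([0.237, 0.631, 0.23 ]), 'orientation': array([ 2.581e+00,  1.789e+00, -2.000e-03]), 'contact_force': array([ 0.266,  0.738, -0.967]), 'moment': array([0.015, 0.014, 0.032]), 'grip_width': np.float64(0.085)}
scene 535.8507861773604 318.18235749080594 235.2642094678718 [[0.683, -0.731, -0.014], [-0.335, -0.296, -0.894], [0.649, 0.615, -0.447]] [-0.35988383  0.21379253  0.85420292]
top 453.50125196526915 319.05800665380076 237.1055148534586 [[-0.018, -1.0, -0.019], [-0.993, 0.02, -0.113], [0.113, 0.017, -0.993]] [0.00165912 0.48892512 0.94851229]
```

View pics/scene0.png

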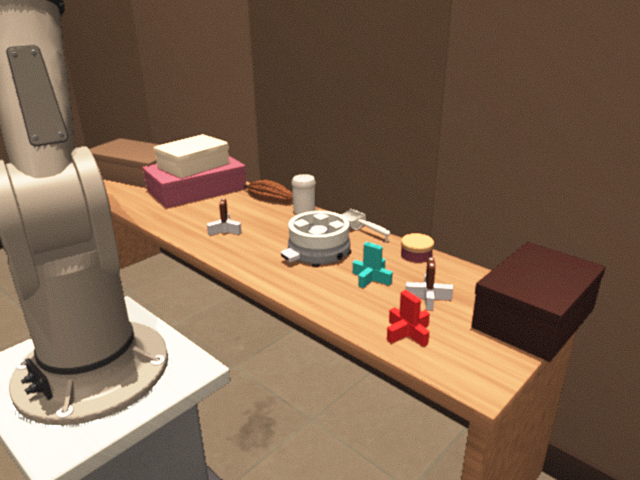

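View pics/top0.png

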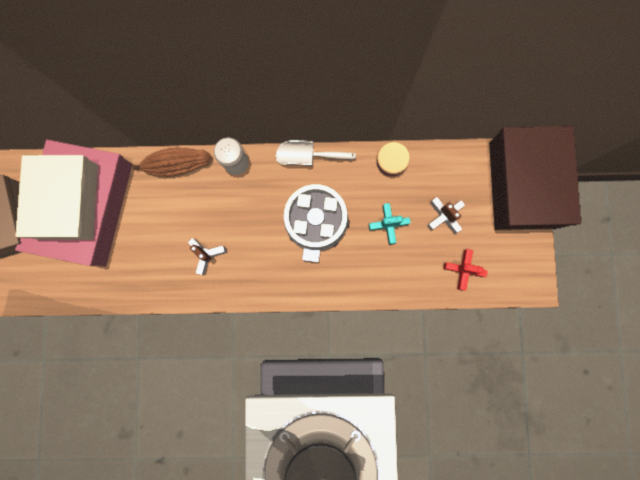

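Candidates for rotor4 (top view): the steel rotor with a brown grip at (449,213), the steel rotor at (203,255), the turquoise cross (390,223) and the red cross (466,270). Red and turquoise are ruled out by the description. I'll crop both steel rotors and the mill.

```bash
python3 - <<'E'
import cv2,numpy as np
a=cv2.imread("pics/top0.png");b=cv2.imread("pics/scene0.png")
c=lambda i,x,y,h=32:cv2.resize(i[y-h:y+h,x-h:x+h],(390,290) if 0 else (290,290),interpolation=cv2.INTER_CUBIC)
m=np.vstack([np.hstack([c(a,449,213),c(a,203,255)]),np.hstack([c(b,430,285,36),c(a,316,218,40)])])
cv2.imwrite("pics/crop0.png",m)
E
```

```text
(no output)
```

View pics/crop0.png

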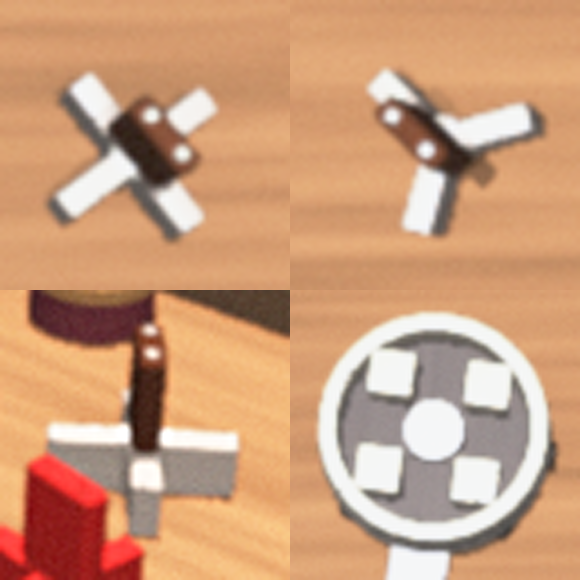

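The crop shows that (449,213) has four teeth with its grip running upper-left to lower-right. The rotor at (203,255) has three teeth, so I leave it alone. Now measuring.

```bash
cat > h.py <<'E'
import cv2,numpy as np,pickle
def ray(f,u,v,z):
    R=np.array(f["R"]);t=np.array(f["t"]);c=-R.T@t
    d=R.T@np.array([(u-f["cx"])/f["fx"],(v-f["cy"])/f["fy"],1.]);return c+d*(z-c[2])/d[2]
def proj(f,X):
    p=np.array(f["R"])@np.array(X)+np.array(f["t"]);return np.array([f["cx"]+f["fx"]*p[0]/p[2],f["cy"]+f["fy"]*p[1]/p[2]])
E
python3 - <<'E'
from h import *
f=pickle.load(open("top0.pkl","rb"));a=f["color"]
hsv=cv2.cvtColor(a,cv2.COLOR_RGB2HSV)
w=((hsv[...,1]<45)&(hsv[...,2]>185)).astype(np.uint8)
def blobs(x0,x1,y0,y1,z):
    m=np.zeros_like(w);m[y0:y1,x0:x1]=w[y0:y1,x0:x1]
    for c in cv2.findContours(m,cv2.RETR_EXTERNAL,cv2.CHAIN_APPROX_NONE)[0]:
        A=cv2.contourArea(c)
        if A<15:continue
        P=np.array([ray(f,u,v,z)[:2] for u,v in c[:,0]],np.float32)*1000
        print(np.round(c[:,0].mean(0),1),A,[np.round(x,1) for x in cv2.minAreaRect(P)],np.round(P.mean(0),1))
print("rotor");blobs(422,475,185,245,.028)
print("mill");
m=np.zeros_like(w)
n,l,s,ce=cv2.connectedComponentsWithStats(w[180:270,280:352])
for i in range(1,n):
    if s[i,4]>20:
        c=ce[i]+[280,180];print(np.round(c,1),s[i,4],np.round(ray(f,*c,.07)[:2]*1000,1))
f2=pickle.load(open("scene0.pkl","rb"))
E
```

```text
rotor
[456.  226.1] 50.0 [array([ 506.9, -301.9]), array([21. , 12.4]), np.float64(42.4)] [ 506.7 -301.8]
[437.9 220.9] 97.0 [array([ 518.5, -263.5]), array([14.1, 37.5]), np.float64(35.5)] [ 518.9 -263.9]
[458.7 205.3] 48.5 [array([ 551.8, -310.1]), array([13.3, 20.9]), np.float64(35.5)] [ 551.8 -310. ]
[437.5 202.8] 54.5 [array([ 558.5, -264.9]), array([24.5, 13. ]), np.float64(36.0)] [ 558.3 -264.7]
mill
[315.1 215.8] 1802 [528.6  -1. ]
[310.7 255. ] 192 [447.6   9.4]
```

```bash
python3 - <<'E'
from h import *
f=pickle.load(open("top0.pkl","rb"));a=f["color"]
hsv=cv2.cvtColor(a,cv2.COLOR_RGB2HSV)
s=a[180:252,280:352]
for th in(195,205,215,225):
    m=((hsv[...,1]<40)&(hsv[...,2]>th)).astype(np.uint8)[180:252,280:352]
    n,l,st,ce=cv2.connectedComponentsWithStats(m,connectivity=4)
    print(th)
    for i in range(1,n):
        if st[i,4]>20:
            c=ce[i]+[280,180];P=np.array([ray(f,u+280,v+180,.07)[:2]*1000 for v,u in np.argwhere(l==i)],np.float32)
            print(np.round(c,1),st[i,4],np.round(P.mean(0),1),np.round(cv2.minAreaRect(P)[1:][0],1),np.round(cv2.minAreaRect(P)[2],1))
f2=pickle.load(open("scene0.pkl","rb"))
for p in((527,248),(497,240)):pass
# box: top-left corner edge in top view vs scene
for z in(0,.1,.15):print(z,ray(f,495,135,z),ray(f,506,228,z), ray(f2,477,285,z),ray(f2,530,247,z),ray(f2,552,300,z))
E
```

```text
195
[315.1 215.6] 1506 [529.1  -0.9] [128.5 129.4] 44.0
[315.2 216. ] 233 [528.2  -1.1] [33.1 33.5] 88.9
[310.3 250.3] 37 [457.1  10.1] [32.9  4.1] 88.9
205
[315.3 215.6] 1476 [529.2  -1.2] [128.5 129.4] 44.0
[315.2 216. ] 227 [528.2  -1.1] [33.1 33.5] 88.9
[310.3 250.3] 37 [457.1  10.1] [32.9  4.1] 88.9
215
[315.2 215.4] 1438 [529.5  -1. ] [128.5 129.4] 44.0
[315.1 216. ] 219 [528.1  -0.9] [32.5 32.3] 43.7
[310.4 250.4] 36 [457.  10.] [32.9  4.1] 88.9
225
[314.8 215.1] 1319 [ 5.302e+02 -4.000e-01] [128.4 129.5] 44.5
[315.2 216.2] 206 [527.8  -1.1] [32.5 31.7] 62.1
[309.5 250.4] 28 [456.9  11.8] [30.8  4.1] 88.9
0 [ 0.71577255 -0.40807457  0.        ] [ 0.50394156 -0.41912816  0.        ] [ 0.63531785 -0.33044733  0.        ] [ 0.85987311 -0.34027123  0.        ] [ 0.6805928  -0.46134996  0.        ]
0.1 [ 0.68194481 -0.36956926  0.1       ] [ 0.49134997 -0.37951472  0.1       ] [ 0.48170242 -0.39990447  0.1       ] [ 0.66673342 -0.40799925  0.1       ] [ 0.51900847 -0.50776675  0.1       ]
0.15 [ 0.66503093 -0.3503166   0.15      ] [ 0.48505418 -0.359708    0.15      ] [ 0.40489471 -0.43463304  0.15      ] [ 0.57016357 -0.44186326  0.15      ] [ 0.4382163  -0.53097515  0.15      ]
```

```bash
python3 - <<'E'
import cv2,numpy as np
a=cv2.imread("pics/top0.png")[110:250,420:600]
cv2.imwrite("pics/box.png",cv2.resize(a,(720,560),interpolation=cv2.INTER_CUBIC))
E
```

```text
(no output)
```

View pics/box.png

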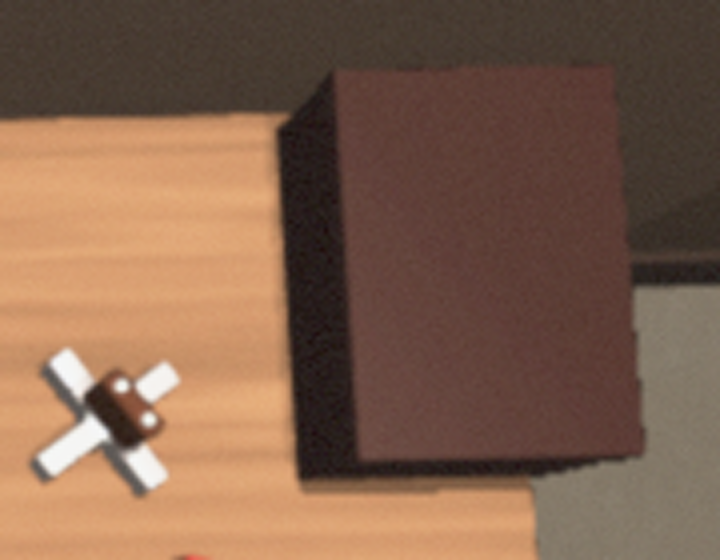

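```bash
python3 - <<'E'
from h import *
from bench import r
from scipy.spatial.transform import Rotation as Ro
f=pickle.load(open("top0.pkl","rb"))
a=f["color"];g=cv2.resize(a[178:258,276:356],None,fx=8,fy=8,interpolation=cv2.INTER_CUBIC)
hsv=cv2.cvtColor(g,cv2.COLOR_RGB2HSV)
for th in (215,228,236):
  m=((hsv[...,2]>th)&(hsv[...,1]<45)).astype(np.uint8);m=cv2.erode(m,np.ones((9,9)))
  n,l,st,ce=cv2.connectedComponentsWithStats(m,connectivity=4)
  L=[]
  for i in range(1,n):
    if 800<st[i,4]<4000:
        c=(ce[i]+.5)/8-.5+[276,178];L.append(ray(f,*c,.07)[:2]*1000);print(th,np.round(c,1),st[i,4],np.round(L[-1],1))
print("boss",ray(f,315.2,216,.056))
o=r.get_obs();R=Ro.from_rotvec(o["orientation"]).as_matrix();print(np.round(R,3),o["tcp_pos"])
xd=np.array([.583,-.813,0]);
for s in(1,-1):
    ang=np.degrees(np.arctan2(R[:,1]@xd*s,R[:,0]@xd*s));print("turn",ang)
print("dp tool cm", 100*R.T@(np.array([.533,-.2836,.053])-o["tcp_pos"]))
E
```

```text
boss [ 0.53043243 -0.00079323  0.056     ]
[[ 0.351  0.936 -0.   ]
 [ 0.936 -0.351 -0.002]
 [-0.002  0.    -1.   ]] [0.23683868 0.63152137 0.23042651]
turn 123.80316073480036
turn -56.19683926519966
dp tool cm [-75.26080456  59.85569077  17.87444137]
```

```bash
python3 -m pendant '-2.4 3.3 0 0;-2.4 3.3 0 0;-2.4 3.3 0 0;-2.4 3.3 0 0;-2.4 3.3 0 0;-2.4 3.3 0 0;-2.4 3.3 0 0;-2.4 3.3 0 0' 0 100
```

```text
clock: 0.77
tcp_pos: [0.4117, 0.3602, 0.2248]
orientation: [-2.561, -1.815, 0.013]
contact_force: [1.5, 1.3, 0.6]
grip_width: 0.0853
```

```bash
cat >> h.py <<'E'
def togo(X,jaw_deg=None,wrist=None):
    from bench import r
    from scipy.spatial.transform import Rotation as Ro
    o=r.get_obs();R=Ro.from_rotvec(o["orientation"]).as_matrix()
    print("t",o["clock"],"tcp",np.round(o["tcp_pos"],4),"jaw",np.degrees(np.arctan2(R[1,0],R[0,0])),"zax",np.round(R[:,2],3),"F",np.round(o["contact_force"],1),"w",o["grip_width"],"q",np.round(o["joints"],2))
    print("tool cm",np.round(100*R.T@(np.array(X)-o["tcp_pos"]),2))
    if jaw_deg is not None:
        d=np.array([np.cos(np.radians(jaw_deg)),np.sin(np.radians(jaw_deg)),0])
        t=np.degrees(np.arctan2(R[:,1]@d,R[:,0]@d));print("turn",t,(t+360)%360-180)
E
python3 - <<'E'
from h import *
f=pickle.load(open("top0.pkl","rb"))
L=np.array([ray(f,*p,.07)[:2]*1000 for p in((303.9,200.9),(330.6,203.9),(300.6,227.1),(327,230.4))]);print(L,L.mean(0))
print([np.degrees(np.arctan2(*d[::-1])) for d in(L[0]-L[2],L[1]-L[3])],[np.degrees(np.arctan2(*d[::-1]))-90 for d in (L[0]-L[1],L[2]-L[3])])
togo([.533,-.2836,.23],-54.4)
E
```

```text
[[560.42041729  21.81817985]
 [552.90066003 -33.52760289]
 [505.60893528  29.41543905]
 [497.62951543 -24.95775098]] [529.13988201  -1.81293374]
[np.float64(-7.891320924726487), np.float64(-8.813592233071828)] [np.float64(-7.737321766598328), np.float64(-8.348724709663003)]
t 0.7667 tcp [0.4117 0.3602 0.2248] jaw 70.64521448584946 zax [-0.009 -0.002 -1.   ] F [1.5 1.3 0.6] w 0.08531118525479695 q [-0.92  0.28  0.11  1.87 -0.04  1.    0.44]
tool cm [-56.72  32.78  -0.48]
turn 125.04490770060582 -54.95509229939421
```

```bash
python3 -m pendant '-3.5 2.05 0 0;-3.5 2.05 0 0;-3.5 2.05 0 0;-3.5 2.05 0 0;-3.5 2.05 0 0;-3.5 2.05 0 0;-3.5 2.05 0 0;-3.5 2.05 0 0'
```

```text
clock: 1.43
tcp_pos: [0.4735, 0.0329, 0.2238]
orientation: [-2.563, -1.812, 0.014]
contact_force: [0.9, 0.1, 0.2]
grip_width: 0.0856
```

```bash
python3 -m pendant '-3.5 2.05 0 0;-3.5 2.05 0 0;-3.5 2.05 0 0;-3.5 2.05 0 0;-3.5 2.05 0 0;-3.5 2.05 0 0;-3.5 2.05 0 0;-3.5 2.05 0 0'; python3 -m pendant '0 0 0 -7;0 0 0 -7;0 0 0 -7;0 0 0 -7;0 0 0 -7;0 0 0 -7;0 0 0 -7;0 0 0 -5';python3 -c "
from h import *
togo([.533,-.2836,.034],-54.4)"
```

```text
clock: 2.1
tcp_pos: [0.5316, -0.2951, 0.2229]
orientation: [-2.559, -1.813, 0.013]
contact_force: [1.0, 0.1, -0.6]
grip_width: 0.0852
clock: 2.77
tcp_pos: [0.5267, -0.3092, 0.2186]
orientation: [-1.43, -2.782, 0.022]
contact_force: [0.1, 0.4, -0.2]
grip_width: 0.0854
t 2.7667 tcp [ 0.5267 -0.3092  0.2186] jaw 125.5786331416619 zax [-0.019 -0.006 -1.   ] F [ 0.1  0.4 -0.2] w 0.08540290323476696 q [ 0.21  0.4   0.27  1.73 -0.11  1.04  2.71]
tool cm [ 1.61  2.35 18.43]
turn 179.98505094425715 -0.014949055742818018
```

```bash
python3 -m pendant '0.4 0.6 2.5 0;0.4 0.6 2.5 0;0.4 0.6 2.5 0;0.4 0.5 2.5 0;0 0 0 0';python3 - <<'E'
from h import *
from bench import r
togo([.533,-.2836,.036],-54.4)
f=r.grab_frame("top");g=r.grab_frame("scene")
a=f["color"][150:270,390:550,::-1];b=g["color"][200:340,340:520,::-1]
cv2.imwrite("pics/c1.png",np.hstack([cv2.resize(a,(400,300),interpolation=2),cv2.resize(b,(385,300),interpolation=2)]))
E
```

```text
clock: 3.18
tcp_pos: [0.5346, -0.2839, 0.1157]
orientation: [-1.426, -2.787, 0.02]
contact_force: [-0.9, -0.3, -0.9]
grip_width: 0.0851
t 3.1833 tcp [ 0.5346 -0.2839  0.1157] jaw 125.80858405449935 zax [-0.015 -0.007 -1.   ] F [-0.9 -0.3 -0.9] w 0.08513355923030841 q [ 0.2   0.51  0.24  1.83 -0.14  0.83  2.7 ]
tool cm [0.09 0.02 7.97]
turn -179.78807554503038 0.2119244549696191
```

View pics/c1.png

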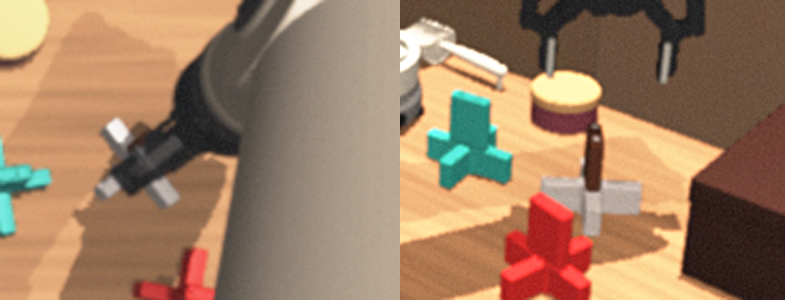

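The gripper stands centred over the grip: in the scene crop the fingers at (548,55) and (665,60) straddle the grip at (594,150). The jaws lie across the grip's thickness. I'll descend and close.

```bash
python3 -m pendant '0 0 2 0;0 0 2 0;0 0 2 0;0 0 1.5 0;0 0 0.4 0;0 0 0 0'; python3 -c "
from h import *
togo([.533,-.2836,.036],-54.4)"
```

```text
clock: 3.78
tcp_pos: [0.5436, -0.2961, 0.0513]
orientation: [1.431, 2.779, -0.022]
contact_force: [0.4, -0.3, -0.5]
grip_width: 0.0854
t 3.7833 tcp [ 0.5436 -0.2961  0.0513] jaw 125.50214307977771 zax [ 0.008 -0.02  -1.   ] F [ 0.4 -0.3 -0.5] w 0.08539379146773685 q [ 0.23  0.6   0.22  1.85 -0.17  0.69  2.73]
tool cm [ 1.66 -0.13  1.5 ]
turn 179.8959708176746 -0.1040291823253483
```

```bash
python3 -m pendant '0.8 0 0.5 0;0.8 -0.1 0.5 0;0 0 0.3 0;0 0 0 0'; python3 -c "
from h import *
togo([.533,-.2836,.036],-54.4)"
```

```text
clock: 4.12
tcp_pos: [0.5353, -0.285, 0.0422]
orientation: [1.429, 2.771, -0.021]
contact_force: [0.9, -0.7, -0.6]
grip_width: 0.0857
t 4.1167 tcp [ 0.5353 -0.285   0.0422] jaw 125.42521989613903 zax [ 0.015 -0.023 -1.   ] F [ 0.9 -0.7 -0.6] w 0.08566305899280366 q [ 0.22  0.6   0.21  1.89 -0.17  0.65  2.72]
tool cm [ 0.26 -0.11  0.61]
turn 179.82318556110025 -0.17681443889978254
```

```bash
python3 -m pendant '0.2 -0.1 0.5 0;0.1 0 0.1 0;0 0 0 0'; python3 -m pendant '0 0 0 0;0 0 0 0;0 0 0 0;0 0 0 0;0 0 0 0;0 0 0 0;0 0 0 0;0 0 0 0' 255 80; python3 -c "
from h import *
togo([.533,-.2836,.036],-54.4)"
```

```text
clock: 4.37
tcp_pos: [0.5332, -0.2829, 0.0367]
orientation: [1.428, 2.77, -0.021]
contact_force: [-0.4, 0.2, -0.0]
grip_width: 0.0852
clock: 5.03
tcp_pos: [0.5333, -0.2828, 0.0378]
orientation: [1.429, 2.77, -0.02]
contact_force: [-0.4, -0.5, -3.2]
grip_width: 0.013
t 5.0333 tcp [ 0.5333 -0.2828  0.0378] jaw 125.43893793673602 zax [ 0.016 -0.022 -1.   ] F [-0.4 -0.5 -3.2] w 0.013010159744064352 q [ 0.22  0.6   0.21  1.9  -0.17  0.64  2.72]
tool cm [-0.04 -0.07  0.18]
turn 179.83895856479913 -0.1610414352009002
```

```bash
python3 -m pendant '0 0 -2 0;0 0 -2.5 0;0 0 -2.5 0;0 0 -2.5 0;0 0 -2.5 0;0 0 -2.5 0;0 0 -2.5 0;0 0 0 0';  python3 -c "
from h import *
togo([.530,-.001,.19],81.8)"
```

```text
clock: 5.7
tcp_pos: [0.5257, -0.277, 0.2079]
orientation: [1.436, 2.784, -0.023]
contact_force: [1.3, -0.1, -3.0]
grip_width: 0.0136
t 5.7 tcp [ 0.5257 -0.277   0.2079] jaw 125.42631924108865 zax [ 0.001 -0.018 -1.   ] F [ 1.3 -0.1 -3. ] w 0.013638993511710308 q [ 0.16  0.37  0.27  1.8  -0.1   0.98  2.66]
tool cm [22.26 16.36  1.31]
turn 43.624364165253496 -136.3756358347465
```

```bash
python3 -m pendant '2.78 2.05 0 0;2.78 2.05 0 0;2.78 2.05 0 0;2.78 2.05 0 0;2.78 2.05 0 0;2.78 2.05 0 0;2.78 2.05 0 0;2.5 1.8 0 0'; python3 -m pendant '0 0 0 6;0 0 0 7;0 0 0 7;0 0 0 7;0 0 0 7;0 0 0 7;0 0 0 2.6;0 0 0 0'; python3 -c "
from h import *
togo([.530,-.001,.15],81.8)"
```

```text
clock: 6.37
tcp_pos: [0.5257, -0.0049, 0.194]
orientation: [1.463, 2.773, -0.038]
contact_force: [0.9, 0.2, -3.0]
grip_width: 0.0133
clock: 7.03
tcp_pos: [0.5179, 0.0079, 0.1813]
orientation: [2.404, 2.017, -0.051]
contact_force: [-0.4, 0.1, -2.7]
grip_width: 0.0133
t 7.0333 tcp [0.5179 0.0079 0.1813] jaw 79.99996545793786 zax [-0.023 -0.023 -0.999] F [-0.4  0.1 -2.7] w 0.013262642838939818 q [-0.4   0.29  0.3   1.98 -0.08  0.91  1.34]
tool cm [-0.58  1.41  3.13]
turn -1.8283099910100555 178.17169000898997
```

```bash
python3 -m pendant '-0.3 0.7 1 -1.8;-0.2 0.7 1 0;0 0 0 0'; python3 - <<'E'
from h import *
from bench import r
togo([.530,-.001,.15],81.8)
f=r.grab_frame("top");g=r.grab_frame("scene");pickle.dump((f,g),open("p2.pkl","wb"))
print(proj(f,[.53,-.001,.07]),proj(g,[.53,-.001,.07]))
a=f["color"][165:265,255:375,::-1];b=g["color"][130:270,250:400,::-1]
cv2.imwrite("pics/c2.png",np.hstack([cv2.resize(a,(400,333),interpolation=2),cv2.resize(b,(357,333),interpolation=2)]))
E
```

```text
clock: 7.28
tcp_pos: [0.5292, 0.0003, 0.1578]
orientation: [2.368, 2.063, -0.055]
contact_force: [0.1, -1.6, -3.5]
grip_width: 0.0131
t 7.2833 tcp [5.292e-01 3.000e-04 1.578e-01] jaw 82.13488133799797 zax [-0.026 -0.024 -0.999] F [ 0.1 -1.6 -3.5] w 0.013082155883946246 q [-0.36  0.35  0.29  1.97 -0.1   0.87  1.41]
tool cm [-0.1   0.11  0.79]
turn 0.30077453844567564 -179.6992254615543
[315.11837803 215.12841113] [318.93372339 223.24243713]
```

View pics/c2.png

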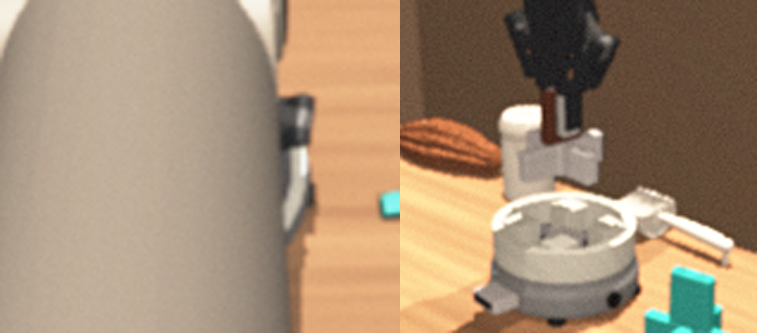

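```bash
python3 - <<'E'
from h import *
f,g=pickle.load(open("p2.pkl","rb"))
b=g["color"][170:215,290:345,::-1].copy()
s=12;b=cv2.resize(b,None,fx=s,fy=s,interpolation=2)
c=np.array([.527,-.0005,.1578-.010])
import math
def P(X):p=proj(g,X);return tuple(int(v) for v in ((p[0]-290+.5)*s,(p[1]-170+.5)*s))
for k in range(4):
    a=math.radians(-8+90*k);d=np.array([math.cos(a),math.sin(a),0]);n=np.array([-d[1],d[0],0])
    for q in(-7,7):cv2.circle(b,P(c+.044*d+q/1000*n),4,(0,0,255),-1);cv2.circle(b,P(c+.044*d+q/1000*n-[0,0,.028]),4,(255,0,0),-1)
cv2.imwrite("pics/c3.png",b)
E
```

```text
(no output)
```

View pics/c3.png

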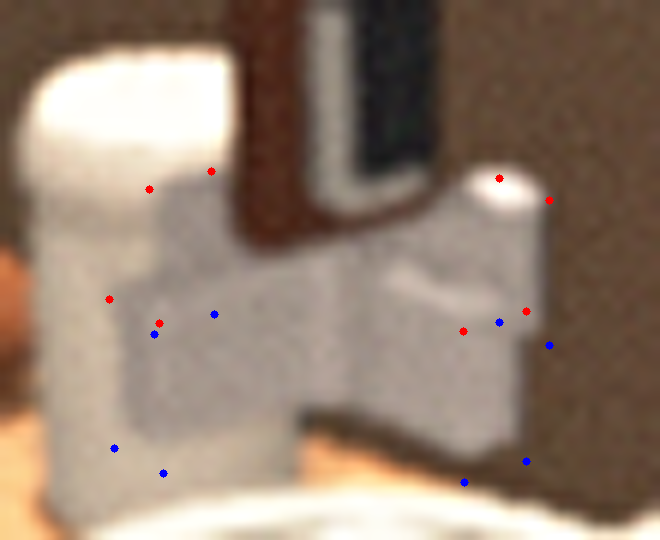

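```bash
python3 -m pendant '-0.1 0.1 1 0;0 0.1 1 0;0 0 1 0;0 0 0 0'; python3 -c "
from h import *
togo([.530,-.001,.110],81.8)"
```

```text
clock: 7.72
tcp_pos: [0.5303, -0.0011, 0.127]
orientation: [2.368, 2.062, -0.051]
contact_force: [-0.0, -0.0, -3.3]
grip_width: 0.0131
t 7.7167 tcp [ 0.5303 -0.0011  0.127 ] jaw 82.1081126632052 zax [-0.024 -0.022 -0.999] F [-0.  -0.  -3.3] w 0.013136284441385931 q [-0.35  0.39  0.28  1.99 -0.12  0.8   1.42]
tool cm [0.05 0.01 1.69]
turn 0.27814289481196447 -179.721857105188
```

```bash
python3 -m pendant '0 0 0.8 0;0 0 0.8 0;0 0 0 0'; python3 - <<'E'
from h import *
from bench import r
togo([.530,-.001,.094],81.8)
g=r.grab_frame("scene")
cv2.imwrite("pics/c4.png",cv2.resize(g["color"][150:270,260:400,::-1],(700,600),interpolation=2))
E
```

```text
clock: 7.97
tcp_pos: [0.5294, -0.0013, 0.1088]
orientation: [2.368, 2.063, -0.053]
contact_force: [-0.8, 0.6, -3.0]
grip_width: 0.0133
t 7.9667 tcp [ 0.5294 -0.0013  0.1088] jaw 82.12278035650257 zax [-0.025 -0.022 -0.999] F [-0.8  0.6 -3. ] w 0.013266935426582692 q [-0.34  0.42  0.27  2.01 -0.13  0.76  1.43]
tool cm [0.08 0.09 1.47]
turn 0.2911646415957069 -179.70883535840431
```

View pics/c4.png

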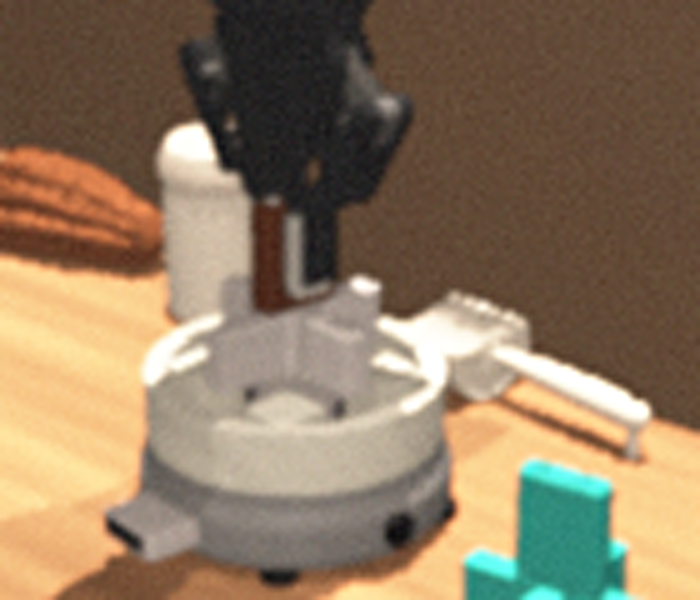

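The picture shows the rotor centred in the mouth, at about (290,330) in the crop. Its teeth are between the lugs, so I continue down.

```bash
python3 -m pendant '0 0.1 0.6 0;0 0 0.6 0;0 0 0.2 0;0 0 0 0'; python3 -c "
from h import *
togo([.530,-.001,.080],81.8)"
```

```text
clock: 8.35
tcp_pos: [0.5311, -0.0016, 0.0945]
orientation: [2.367, 2.062, -0.05]
contact_force: [-0.3, -0.4, -3.3]
grip_width: 0.0132
t 8.35 tcp [ 0.5311 -0.0016  0.0945] jaw 82.12577467159782 zax [-0.023 -0.022 -0.999] F [-0.3 -0.4 -3.3] w 0.013236408035193522 q [-0.34  0.44  0.26  2.01 -0.14  0.73  1.44]
tool cm [ 0.08 -0.09  1.45]
turn 0.2977072456549859 -179.70229275434502
```

Meshing depth has been reached without contact, so the push comes next.

```bash
python3 -m pendant '0 0 0.5 0;0 0 0.5 0;0 0 0 0'; python3 -m pendant '0 0 0.5 0;0 0 0.3 0;0 0 0 0';python3 -c "
from h import *
togo([.530,-.001,.080],81.8)"
```

```text
clock: 8.6
tcp_pos: [0.5317, -0.0017, 0.0859]
orientation: [2.368, 2.062, -0.047]
contact_force: [-0.4, 0.3, -2.2]
grip_width: 0.0129
clock: 8.85
tcp_pos: [0.5323, -0.0018, 0.0798]
orientation: [2.368, 2.061, -0.044]
contact_force: [-0.1, 0.1, -3.9]
grip_width: 0.0131
t 8.85 tcp [ 0.5323 -0.0018  0.0798] jaw 82.0821464127505 zax [-0.02 -0.02 -1.  ] F [-0.1  0.1 -3.9] w 0.01311302059161196 q [-0.33  0.47  0.25  2.02 -0.15  0.7   1.45]
tool cm [ 0.04 -0.24 -0.02]
turn 0.2602174258936616 -179.73978257410636
```

```bash
python3 - <<'E'
from h import *
from bench import r
g=r.grab_frame("scene")
cv2.imwrite("pics/c5.png",cv2.resize(g["color"][150:270,260:400,::-1],(700,600),interpolation=2))
E
```

```text
(no output)
```

View pics/c5.png

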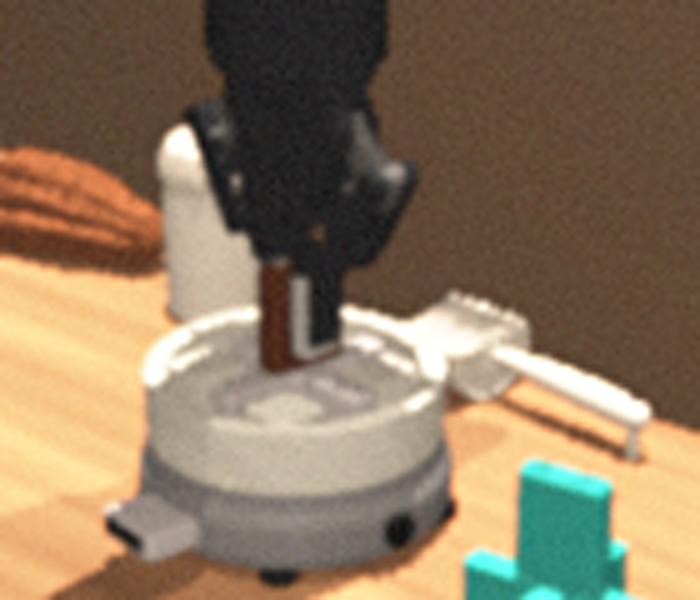

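```bash
python3 -m pendant '0 -0.1 0.3 0'; python3 -m pendant '0 0 0.3 0'; python3 -c "
from h import *
togo([.530,-.001,.080],81.8)"
```

```text
clock: 8.98
tcp_pos: [0.5322, -0.0019, 0.0792]
orientation: [2.369, 2.06, -0.042]
contact_force: [-17.9, -0.5, 58.8]
grip_width: 0.0132
clock: 9.07
tcp_pos: [0.5323, -0.0019, 0.0792]
orientation: [2.37, 2.06, -0.04]
contact_force: [-19.0, 1.0, 45.4]
grip_width: 0.0128
t 9.0667 tcp [ 0.5323 -0.0019  0.0792] jaw 82.00995524085957 zax [-0.019 -0.017 -1.   ] F [-19.    1.   45.4] w 0.012811812395568074 q [-0.32  0.47  0.25  2.02 -0.15  0.69  1.45]
tool cm [ 0.06 -0.24 -0.07]
turn 0.19151323352714678 -179.80848676647287
```

It bottoms hard at TCP z 0.0792 with 59 N, which matches the expected home height of 0.080. I'll relieve the load and release.

```bash
python3 -m pendant '0 0 -0.1 0;0 0 0 0'; python3 -m pendant '0 0 0 0;0 0 0 0;0 0 0 0;0 0 0 0;0 0 0 0;0 0 0 0;0 0 0 0;0 0 0 0' 0; python3 -c "
from h import *
togo([.530,-.001,.15],81.8)"
```

```text
clock: 9.23
tcp_pos: [0.5332, -0.0018, 0.082]
orientation: [2.37, 2.059, -0.036]
contact_force: [1.2, -0.6, -3.0]
grip_width: 0.0128
clock: 9.9
tcp_pos: [0.5343, -0.0018, 0.0809]
orientation: [2.368, 2.059, -0.035]
contact_force: [-0.6, 0.5, -0.5]
grip_width: 0.0854
t 9.9 tcp [ 0.5343 -0.0018  0.0809] jaw 82.01445273527408 zax [-0.014 -0.017 -1.   ] F [-0.6  0.5 -0.5] w 0.08537158857665957 q [-0.32  0.46  0.25  2.02 -0.15  0.69  1.45]
tool cm [-0.11 -0.52 -6.9 ]
turn 0.201649987213073 -179.79835001278695
```

```bash
python3 -m pendant '0 -0.2 -1.5 0;0 0 -2 0;0 0 -2.5 0;0 0 -3 0;0 0 -3 0;0 0 -3 0'; python3 -m pendant '3 0 -0.5 0;4 0 0 0;4 0 0 0;4 0 0 0;4 0 0 0;4 0 0 0;4 0 0 0;3 0 0 0'; python3 - <<'E'
from h import *
from bench import r
togo([.530,-.001,.15],81.8)
f=r.grab_frame("top");g=r.grab_frame("scene");pickle.dump((f,g),open("p5.pkl","wb"))
a=f["color"][170:260,270:360,::-1];b=g["color"][180:270,270:370,::-1]
cv2.imwrite("pics/c6.png",np.hstack([cv2.resize(a,(360,360),interpolation=2),cv2.resize(b,(400,360),interpolation=2)]))
E
```

```text
clock: 10.4
tcp_pos: [0.5291, 0.0006, 0.2292]
orientation: [-2.367, -2.058, 0.058]
contact_force: [0.5, -0.1, -0.4]
grip_width: 0.0855
clock: 11.07
tcp_pos: [0.5804, 0.2987, 0.2388]
orientation: [2.389, 2.033, -0.034]
contact_force: [0.3, 1.1, -0.4]
grip_width: 0.0853
t 11.0667 tcp [0.5804 0.2987 0.2388] jaw 80.79218270111801 zax [-0.014 -0.018 -1.   ] F [ 0.3  1.1 -0.4] w 0.08528889990982712 q [-0.72  0.45  0.2   1.6  -0.09  1.13  0.91]
tool cm [-30.21  -0.08   9.47]
turn -1.0197390668585111 178.9802609331415
```

View pics/c6.png

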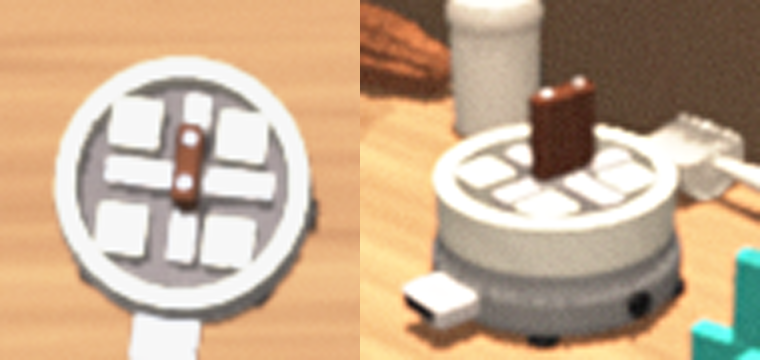

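The top view shows the teeth centred in the gaps and the scene view shows them flush. I'll confirm the height by triangulating the two rivets on the grip's top, which should be at z ≈ 0.12.

```bash
python3 - <<'E'
from h import *
f,g=pickle.load(open("p5.pkl","rb"))
M=lambda f:np.array([[f["fx"],0,f["cx"]],[0,f["fy"],f["cy"]],[0,0,1]])@np.c_[f["R"],f["t"]]
a=np.array([[189,139],[184,182]])/4.+[270,170]-.375;b=np.array([[579,81],[545,94]])/4.+[270-90,180]-.375
# top dot is farther (+x) 
for B in(b,b[::-1]):
    X=cv2.triangulatePoints(M(f),M(g),a.T.copy(),B.T.copy());X=(X[:3]/X[3]).T;print(np.round(X,4),np.linalg.norm(X[0]-X[1]))
E
```

```text
[[ 0.5427 -0.0061  0.1225]
 [ 0.5209 -0.0025  0.121 ]] 0.022102632217740066
[[ 0.5356  0.0016  0.1163]
 [ 0.5277 -0.0103  0.1275]] 0.018150812825751424
```

```bash
python3 -c "
from bench import r
print(r.get_obs()['clock'],r.hand_in())"
```

```text
the job is handed in; nothing more can be done
11.1667 None
```

The four-toothed rotor is back in the cocoa mill, pushed home and released, and I handed the job in at 11.2 s. No verdict is reported.

- **Handling:** I picked the rotor at top-view pixel (449,213), turned it about 44° to match the mill's -8° yaw, lowered it between the lugs and pushed. It stopped hard at 59 N, with the gripper within 1 mm of the expected home height. I then opened the fingers and moved the arm about 0.3 m clear.
- **Fit:** The last pictures show all four teeth in the gaps and flush with the rim.
- **Height:** The top of the grip triangulates to z ≈ 0.122 m, against 0.120 m fully home and 0.134 m not pushed in.
- **Centring:** The grip is about 3–4 mm off the mill's axis, within the 15 mm allowed.
- **Three-toothed rotor:** The arm never touched it, but I did not measure it again at the end.

Two readings did not fit what I expected:
- The roughly 10 N resistance while the boss slid down did not show in the force reading, only the hard stop.
- The gripper rose about 2–3 mm when I eased off before opening, and may have lifted the rotor slightly. The final height check is still within the 6 mm allowed.

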